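# Uncover the warming plate and load the orange dish

### The job

The warming plate's square recess is closed by a loose white cover. First lift the cover off by its knob and lay it flat, knob up, in the steel tray; then set the dish with the orange lid upright in the uncovered recess, flat on its floor. Set both down rather than dropping them, and never tip the dish over.

Things in the scene. Friction and masses are not known exactly. Their poses are not given: they have to be found in the camera images.
- cover_knob (a point): Loose cover, about 100 g: a white disc 100 mm across and 6 mm thick with an upright round black knob, 26 mm across and 28 mm tall, on the middle of its top (34 mm tall in all). It starts flat on the warming plate, over the recess, up to 8 mm off-centre. The point is the centre of the knob half-way up it: 20 mm above the cover's underside, 14 mm above the top of the disc; z along the knob, upward.
- dish_center (a point): Loose closed culture dish with an orange lid that stays on, about 60 g: an upright cylinder 50 mm across and 26 mm tall (pale below, orange lid above). It stands on a flat blue mat 4 mm thick, in a row with two dishes of the same shape with violet and green lids, about 105 mm between centres. The point is the centre of the dish, 13 mm above its underside; z along its axis, upward.
- recess (a point): The recess of the warming plate, a fixed black slab 200 x 180 x 28 mm on the bench. In the middle of its top is a square recess 72 x 72 mm, 4 mm deep, with a pale glass floor. The point is the centre of the recess floor, 24 mm above the bench and 4 mm below the plate's top; x and y run along the recess sides (x along the plate's 200 mm side), z up.
- tray_in (a point): Fixed square steel tray, open at the top, 170 x 170 mm outside, 20 mm high, walls and floor 4 mm thick (162 x 162 mm inside). It stands on the bench to the left or right of the warming plate, the dishes on the other side. The point is the centre of its inner floor; x and y along its sides, z up.
Not all that is in view belongs to the job. Of the things shaped like the part that bears tray_in, the bare steel one is meant.

How it is judged:
On the way, in this order (a step that is already met when the one before it is completed fails the run):
1. the cover lies flat in the tray, knob up, and is released (horizontal distance between cover_knob and tray_in below 0.046 m and z of cover_knob in the frame of tray_in below 0.024 m and angle between cover_knob's own z axis and vertical below 0.12 rad and linear speed of cover below 0.02 m/s and contact force between the fingers and cover below 0.2 N), for 0.2 s.
2. the orange dish stands in the recess (x of dish_center in the frame of recess between -0.013 and 0.013 m and y of dish_center in the frame of recess between -0.013 and 0.013 m and z of dish_center in the frame of recess below 0.0155 m and angle between dish_center's own z axis and vertical below 0.08 rad), for 0.2 s.
At the end, for the whole second after the job is handed in: The cover lies in the tray, knob up, flat to 7 degrees on the tray's floor (anywhere within the walls); the orange-lidded dish stands upright to 4.5 degrees on the floor of the recess, within its walls (centre within 13 mm of the recess centre along each side). Both are released and at rest (all of step 1 and all of step 2 and linear speed of dish below 0.02 m/s and contact force between the fingers and dish below 0.2 N); the robot touches nothing.
It fails at once if the orange dish is tipped more than 35 degrees (angle between dish_center's own z axis and vertical above 0.61 rad).
It fails at once if the dish or the cover is dropped from more than about 3 cm ((linear speed of dish above 0.8 m/s and contact force between the fingers and dish below 0.05 N) or (linear speed of cover above 0.8 m/s and contact force between the fingers and cover below 0.05 N)).
It also fails if it takes over 72 s, if anything falls off the work surface, if the arm or the gripper's body presses on something with over 40 N, if the wrist force passes 120 N, or if a joint passes its speed limit or range.

### The arm

A 7-joint arm with a two-finger parallel gripper is mounted at the origin on the work surface. World frame = base frame: x ahead of the robot, y to its left, z up, the work surface at z = 0. Lengths are in m, angles in rad, forces in N, time in s.
With the tool pointing down it reaches from about 0.375 to 0.925 m from the base axis. Payload 3.1 kg.
Tool frame: the origin (TCP) lies between the finger pads; the fingertips stand 19 mm ahead of it and the grasp point (between the pads) is the TCP; z points along the fingers, y is the line along which they close (so a half turn about z gives the same grasp; the last joint's range is limited). The gripper opens to 85 mm and grips with 20 to 120 N. Pads are 22 mm wide; open, the fingers measure 114 mm over their backs; the gripper's body (76 mm by 85 mm) begins 54 mm behind the grasp point. The pads swing forward as they close: fully open they stand 13 mm farther back than shut.
Start: joints at [1.11, 0.383, 0.044, 1.598, -0.018, 1.161, -0.05], TCP at [0.231, -0.608, 0.25] pointing down, gripper open.
Joint ranges: [-2.61, 2.61], [-0.41, 2.15], [-1.48, 1.57], [0, 2.5], [-1.57, 4.71], [0.05, 1.97], [-2.85, 2.85]. Speed limits (rad/s): [2.79, 2.79, 3.14, 3.14, 3.14, 3.14, 3.14].

### API

Orientations are given as a unit quaternion [x, y, z, w].
In Python, from bench import move_ptp, movel, move_j, move_gripper, pause, inverse_kinematics, read_camera, camera_params, MotionError, sign_off, look_for, tip_of, read_time_s, read_qpos, read_joint_vel, read_effort, read_eef_pos, read_tcp_rot, read_ft_force, read_ft_torque, read_finger_gap gives the robot as it stands. Calls block until the motion is done:
- move_ptp(position, orientation): joint-space move of the TCP to a pose.
- movel(position, orientation=None, speed=0.15): straight line of the TCP; orientation=None keeps the orientation; speed is the mean speed in m/s.
- move_j(angles): joint-space move.
- move_gripper(opening, effort=None): finger opening in m; effort is the grip in N (None keeps the last); returns when the fingers have stopped.
- pause(seconds).
- inverse_kinematics(position, orientation): joint angles nearest the present ones, or None.
- read_camera(name): name is "side" or "top" or "wrist"; returns the picture (384x512x3 uint8, red, green, blue); there is no depth.
- camera_params(name): a dict with "K" (3x3 intrinsics, pixels), "dist_coeffs" ([k1, k2, p1, p2, k3] as OpenCV has them; the pictures are not rectified), "camera_from_world" (4x4, takes a point from world to camera coordinates). Camera axes: x right, y down, z forward; pixel columns grow to the right and rows downward; lengths in m; the calibration is good to about 2 mm. A picture is of the moment at which its call begins: read the wrist's pose just before it. camera_params takes no time and is no camera call; for the wrist camera it gives the pose at the moment of the call.
A pose or a line that the arm cannot do raises MotionError and nothing moves.
- sign_off(): hands the job in, once; it reports no verdict.
Trained networks look in the newest picture that a camera, given by its name, has taken for a name from the list of things; names that differ only in an ending like _2 or _b are one class to them, and where a whole thing is asked for, a point or a joint stands for the part that bears it (a point fixed in the world has none). Each returns a list of dicts, best first, with "confidence" (0 to 1); they miss things now and then, are a little off and sometimes report something else, mostly with a low value. They report only what shows in the picture. A call takes as long as a camera call. They do not tell look-alikes from the thing itself.
- look_for(camera, name): "at" ([column, row] in pixels, amid what is visible of it).
- tip_of(camera, name): "at" ([column, row] in pixels: a listed point, or the origin of a listed thing).
Readings, each from a call of its own:
- read_time_s(): time.
- read_qpos(): joint angles.
- read_joint_vel(): joint speeds.
- read_effort(): joint torques, N m.
- read_eef_pos(): TCP position.
- read_tcp_rot(): TCP orientation.
- read_ft_force(): force on the tool from outside, world axes, zero at the start.
- read_ft_torque(): the same for the moment, N m.
- read_finger_gap(): finger opening in m.
Only numpy, scipy, OpenCV 4.12 (cv2) and the standard library are available. Lean on these libraries where they do the work, as an engineer would, in place of code of your own. Each camera call takes 0.05 s, during which the arm holds its last target. There are 200 camera calls.

## Working session

There is one attempt and no reset: what is moved stays moved. The work goes in short steps, each a Python script; the robot and the scene stay as the last script left them, time stands still between calls to the robot, and variables do not carry over. Pictures are saved under pics/ and viewed, on a budget of 10 in all, crops included, one or two more only if the job needs it, and the job is handed in when it is done.

```bash
mkdir -p pics; cat > h.py <<'E'
import numpy as np, cv2
from bench import *
from scipy.spatial.transform import Rotation as R
def pix2world(cam,uv,z,P=None):
    P=P or camera_params(cam); K=np.array(P["K"]);d=np.array(P["dist_coeffs"]);T=np.array(P["camera_from_world"])
    n=cv2.undistortPoints(np.array([[uv]],float),K,d)[0,0]
    r=T[:3,:3].T@np.array([n[0],n[1],1]); o=-T[:3,:3].T@T[:3,3]
    return o+r*(z-o[2])/r[2]
def proj(cam,p,P=None):
    P=P or camera_params(cam); T=np.array(P["camera_from_world"])
    return cv2.projectPoints(np.array(p,float).reshape(-1,3),cv2.Rodrigues(T[:3,:3])[0],T[:3,3],np.array(P["K"]),np.array(P["dist_coeffs"]))[0].reshape(-1,2)
def save(n,im): cv2.imwrite(f"pics/{n}.png",im[:,:,::-1])
E
python3 - <<'E'
from h import *
ims=[read_camera(c) for c in("top","side")]
save("top1",ims[0]);save("side1",ims[1])
for c in("top","side"):
    T=np.array(camera_params(c)["camera_from_world"]);print(c,(-T[:3,:3].T@T[:3,3]).round(3))
    for n,z in(("cover_knob",.048),("dish_center",.017),("recess",.024),("tray_in",.004)):
        for f in(tip_of,look_for):
            for d in f(c,n): print(c,n,f.__name__,np.round(d["at"],1),round(d["confidence"],2),pix2world(c,d["at"],z)[:2].round(4))
print(read_tcp_rot(),read_time_s(),read_finger_gap())
E
```

```text
top [0.352 0.005 1.251]
top cover_knob call [236.6 139.6] 0.77 [0.5707 0.0118]
top cover_knob call [238.3 142.8] 0.86 [0.5622 0.0072]
top dish_center call [137.8 161.6] 0.52 [0.5153 0.2792]
top dish_center call [135.9 161.8] 0.59 [0.5147 0.2844]
top dish_center call [237.  142.6] 0.31 [0.5681 0.0108]
top recess call [234.4 144.1] 0.97 [0.5628 0.0178]
top tray_in call [342.9 266.5] 0.98 [ 0.2328 -0.2778]
top tray_in call [338.4 170.7] 0.81 [ 0.4942 -0.268 ]
top tray_in call [338.1 168.8] 0.94 [ 0.4995 -0.2673]
side [-0.036  0.496  0.909]
side cover_knob call [218.2 168.3] 0.77 [0.5663 0.008 ]
side dish_center call [150.6 253.9] 0.89 [0.5124 0.279 ]
side dish_center call [151.2 253.7] 0.56 [0.5118 0.2777]
side recess call [219.2 177. ] 0.78 [0.5594 0.0135]
side recess call [220.4 185.3] 0.77 [0.537  0.0308]
side tray_in call [307.5 135.6] 0.97 [ 0.4998 -0.2774]
side tray_in call [378.9 181. ] 0.77 [ 0.2544 -0.2731]
side tray_in call [382.9 182.7] 0.64 [ 0.2434 -0.2753]
side tray_in call [304.8 136.4] 0.57 [ 0.5034 -0.2696]
[9.83590768e-01 1.80413971e-01 2.01023152e-05 4.44009106e-06] 0.9 0.08555424167787094
```

View pics/top1.png

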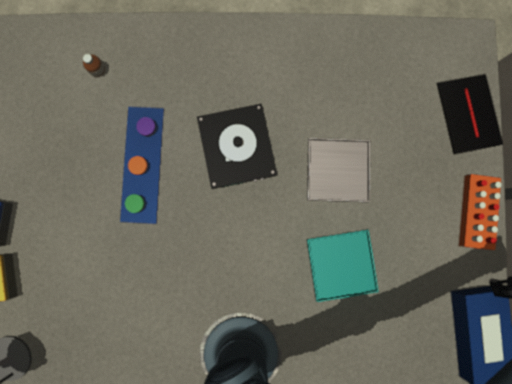

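View pics/side1.png

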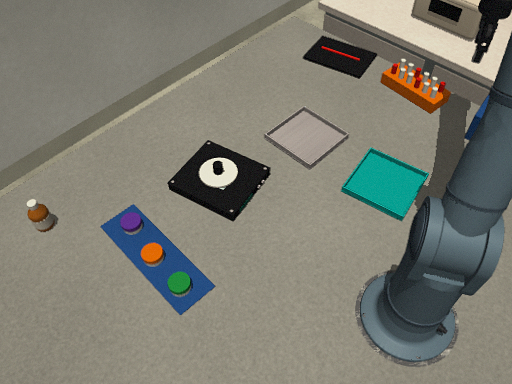

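The top picture shows two tray-like things: the bare steel tray at (338,170) and a teal one at (342,266). I take the steel one, as the description says. The lids are violet (146,126), orange (137,165) and green (134,203), so the dish meant is the middle one at about (0.515, 0.28). The cover is at (237,142). Next I'll look at each with the wrist camera.

```bash
python3 - <<'E'
from h import *
q=[1,0,0,0]
out=[]
for nm,p,names in(("dish",(.46,.28),[("dish_center",.017)]),("tray",(.44,-.272),[("tray_in",.004)]),("plate",(.50,.01),[("cover_knob",.048),("recess",.024)])):
    try: move_ptp([*p,.34],q)
    except MotionError as e: print(nm,e); continue
    pause(.3)
    P=camera_params("wrist"); im=read_camera("wrist"); save("w_"+nm,im); out.append(im)
    T=np.array(P["camera_from_world"]);print(nm,"cam",(-T[:3,:3].T@T[:3,3]).round(3),T[2,:3].round(2),np.round(read_qpos(),2))
    for n,z in names:
        for f,fn in((tip_of,"tip"),(look_for,"look")):
            for d in f("wrist",n): print(n,fn,np.round(d["at"],1),round(d["confidence"],2),pix2world("wrist",d["at"],z,P)[:2].round(4))
m=np.hstack([cv2.resize(i,(400,300)) for i in out[:2]]); m2=np.hstack([cv2.resize(out[-1],(400,300)),np.zeros((300,400,3),np.uint8)])
save("mont",np.vstack([m,m2])); print(read_time_s())
E
```

```text
dish cam [0.542 0.278 0.465] [-0.32 -0.   -0.95] [ 0.48  0.36 -1.33  1.71  0.36  1.35 -2.48]
dish_center tip [259.  114.6] 0.57 [0.5026 0.2775]
dish_center look [257.6 115.1] 0.92 [0.5019 0.2794]
dish_center look [474.1  67.4] 0.25 [ 0.5642 -0.0048]
tray cam [ 0.523 -0.273  0.465] [-0.32 -0.   -0.95] [ 1.58  0.23 -1.24  1.76  0.23  1.31 -1.28]
tray_in tip [252.5 107.8] 0.71 [ 0.4909 -0.2646]
tray_in tip [260.5 266.1] 0.63 [ 0.2385 -0.2769]
tray_in look [261.  264.5] 0.96 [ 0.2416 -0.2777]
tray_in look [254.4 101.4] 0.94 [ 0.4995 -0.2672]
plate cam [0.582 0.007 0.464] [-0.32  0.   -0.95] [ 1.07  0.17 -1.26  1.8   0.17  1.3  -1.81]
cover_knob tip [258.8  99.6] 0.85 [0.5636 0.0066]
cover_knob look [257.8  94.7] 0.69 [0.5695 0.0079]
recess look [218.8  86.1] 0.78 [0.5796 0.0588]
8.6667
```

View pics/mont.png

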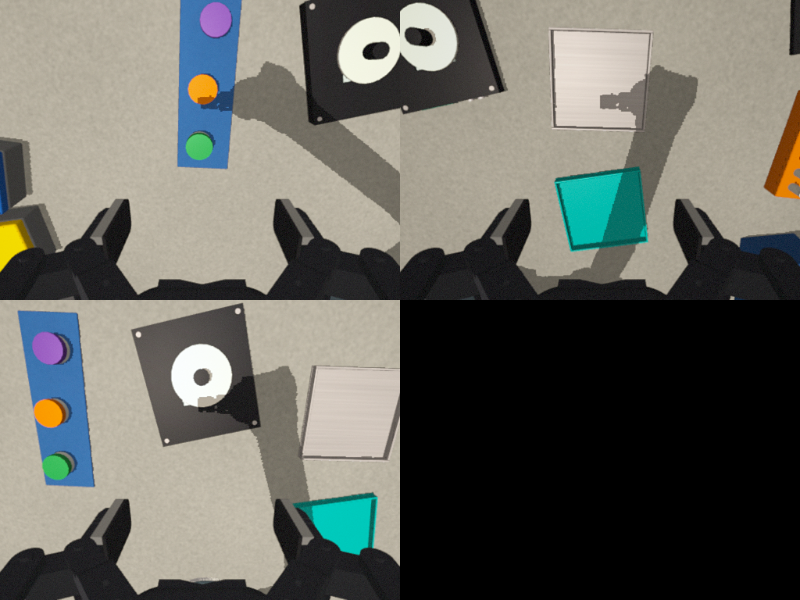

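The montage confirms the orange dish in the middle of its row, the bare steel tray, and the white cover with its black knob on the plate. Next I refine the positions by fitting colours and edges in all views.

```bash
python3 - <<'E'
from h import *
def big(m,near=None):
    c=cv2.findContours(m.astype(np.uint8),cv2.RETR_EXTERNAL,cv2.CHAIN_APPROX_NONE)[0]
    return max(c,key=cv2.contourArea)
def ell(cam,m,z):
    c=big(m); h=cv2.convexHull(c)
    w=np.array([pix2world(cam,p[0],z)[:2] for p in h])
    A=np.c_[2*w,np.ones(len(w))];s=np.linalg.lstsq(A,(w**2).sum(1),rcond=None)[0]
    return s[:2].round(4),round(2e3*float(np.sqrt(s[2]+s[:2]@s[:2])),1)
for cam,f in(("top","top1"),("side","side1"),("wrist","w_plate")):
    im=cv2.imread(f"pics/{f}.png");hsv=cv2.cvtColor(im,cv2.COLOR_BGR2HSV);H,S,V=[hsv[...,i].astype(int) for i in range(3)]
    rr,cc=np.mgrid[:384,:512]
    def near(p,r): u=proj(cam,p)[0]; return np.hypot(cc-u[0],rr-u[1])<r
    k={"top":1,"side":1.2,"wrist":2.0}[cam]
    print(cam,"dish",ell(cam,(H<20)&(S>150)&near([.512,.279,.03],22*k),.030))
    n=near([.566,.009,.034],30*k)
    print(" disc",ell(cam,(V>170)&(S<60)&n,.034))
    kn=(V<90)&near([.566,.009,.05],9*k)
    print(" knob px",np.argwhere(kn).mean(0)[::-1].round(1), pix2world(cam,np.argwhere(kn).mean(0)[::-1],.05)[:2].round(4))
    pl=(V<70)&near([.563,.01,.028],65*k)
    if cam=="wrist": pl&=rr<230
    r=cv2.minAreaRect(np.array([pix2world(cam,p[0],.028)[:2]*1000 for p in cv2.convexHull(big(pl))],np.float32)); print(" plate",r)
    tr=(S<35)&(V>110)&near([.497,-.27,.02],50*k)
E
python3 - <<'E'
from h import *
a=cv2.resize(cv2.imread("pics/w_plate.png")[10:210,0:350],None,fx=2.2,fy=2.2,interpolation=cv2.INTER_CUBIC)
cv2.imwrite("pics/crop_plate.png",a)
E
```

```text
top dish (array([0.5044, 0.277 ]), 47.7)
 disc (array([0.5647, 0.011 ]), 98.2)
 knob px [237.7 141.3] [0.5659 0.0089]
 plate ((558.3299560546875, 11.640617370605469), (200.91795349121094, 179.60060119628906), 11.984902381896973)
side dish (array([0.5047, 0.2786]), 52.4)
 disc (array([0.5688, 0.0078]), 98.6)
 knob px [217.5 167.4] [0.5684 0.0082]
 plate ((555.5126953125, 16.05065155029297), (211.95999145507812, 194.78451538085938), 12.1296968460083)
wrist dish (array([0.5039, 0.2756]), 52.3)
 disc (array([0.5648, 0.0103]), 100.5)
 knob px [260.2  98.5] [0.565  0.0062]
 plate ((565.812255859375, -25.16223907470703), (198.84463500976562, 102.07593536376953), 12.093758583068848)
```

View pics/crop_plate.png

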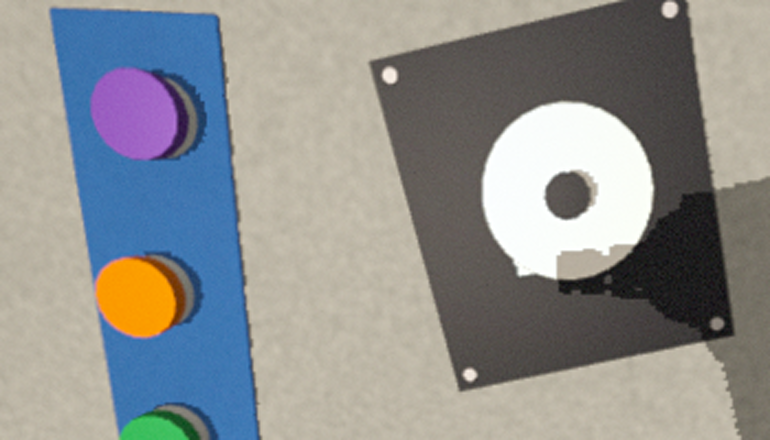

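Estimates: knob (0.5655, 0.009), plate centre (0.558, 0.0115) with yaw 12°, orange dish (0.504, 0.277), steel tray (0.498, -0.268). The crop shows the knob centred on the disc and orange as the middle lid. I'll start with the cover.

```bash
cat >> h.py <<'E'
def descend(x,y,z0,z1,step=.003,lim=4):
    f0=np.array(read_ft_force())[2]; z=z0
    while z>z1+1e-6:
        z=max(z-step,z1); movel([x,y,z],None,.06)
        f=np.array(read_ft_force())[2]-f0
        if f>lim: print("contact",round(z,4),round(f,2)); return z
    return z
E
python3 - <<'E'
from h import *
x,y=.5655,.009
move_gripper(.042,30)
move_ptp([x,y,.12],[1,0,0,0]); movel([x,y,.075],None,.1)
z=descend(x,y,.075,.057)
if z>.058: movel([x,y,z+.004])
move_gripper(.0,30); print(z,read_finger_gap(),np.round(read_ft_force(),2),np.round(read_eef_pos(),4))
f=read_ft_force()[2]
zt=read_eef_pos()[2]
movel([x,y,.16],None,.08); pause(.3); print("df",read_ft_force()[2]-f,read_finger_gap(),zt,read_time_s())
save("side_lift",read_camera("side"))
P=camera_params("side");u=proj("side",[x,y,.12])[0].astype(int);im=read_camera("side")
save("lift",cv2.resize(im[u[1]-60:u[1]+90,u[0]-80:u[0]+120],None,fx=3,fy=3))
E
```

```text
0.057 0.02500371612708919 [0.49 0.28 0.02] [0.5657 0.009  0.0572]
df -1.2296096420037066 0.024803204636789374 0.0571519610789422 14.2
```

View pics/lift.png

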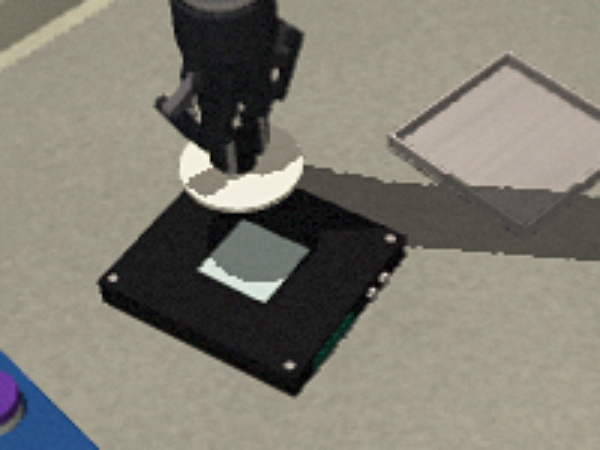

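The crop shows the cover held level above the plate and the recess uncovered. I'll lay the cover in the tray and then locate the recess from the pictures.

```bash
python3 - <<'E'
from h import *
x,y=.498,-.268
movel([.5655,.009,.16]); move_ptp([x,y,.16],[1,0,0,0]); movel([x,y,.06],None,.12); pause(.2)
z=descend(x,y,.06,.030,.0015,.8)
pause(.2); print(z,read_eef_pos(),read_finger_gap())
move_gripper(.045); pause(.2); movel([x,y,.14],None,.1)
move_ptp([.50,.01,.34],[1,0,0,0]); pause(.3)
P=camera_params("wrist"); im=read_camera("wrist"); save("w2",im); a=read_camera("side"); save("s2",a); t=read_camera("top"); save("t2",t)
for c,p in(("wrist",P),("side",None),("top",None)):
    for n,zz in(("recess",.024),("cover_knob",.024),("dish_center",.017)):
        for d in tip_of(c,n): print(c,n,round(d["confidence"],2),pix2world(c,d["at"],zz,p)[:2].round(4))
print(read_time_s())
save("m2",np.vstack([np.hstack([cv2.resize(i,(400,300)) for i in (im,a)]),np.hstack([cv2.resize(a[100:200,200:360],(400,300)),cv2.resize(t[80:230,200:400],(400,300))])]))
E
```

```text
contact 0.0555 1.21
0.055499999999999994 [ 0.49806499 -0.26799379  0.05552369] 0.024835761918845792
wrist recess 0.87 [0.5579 0.0093]
wrist cover_knob 0.66 [ 0.4953 -0.2705]
wrist dish_center 0.82 [0.5041 0.2807]
side recess 0.74 [0.5647 0.016 ]
side cover_knob 0.95 [ 0.5038 -0.2659]
side dish_center 0.63 [0.5117 0.2871]
top cover_knob 0.57 [ 0.504  -0.2729]
top dish_center 0.49 [0.5145 0.28  ]
21.5
```

View pics/m2.png

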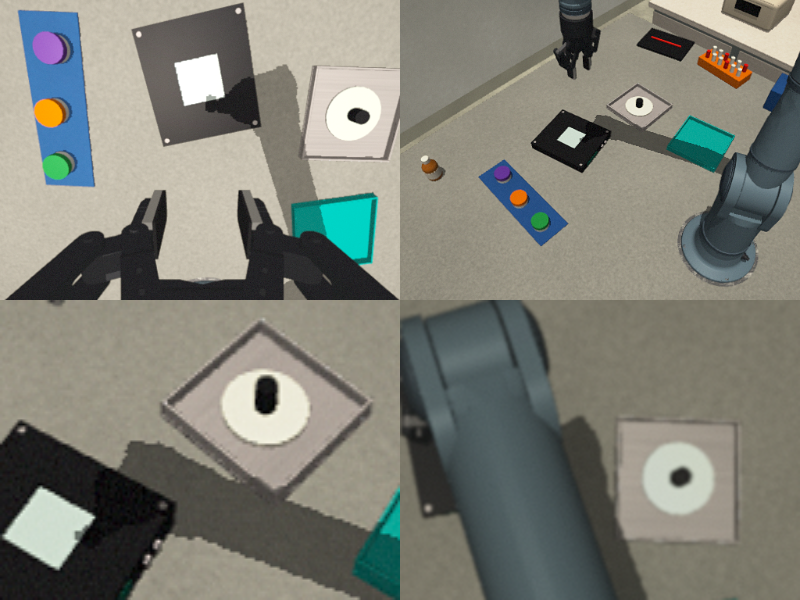

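The cover lies flat in the steel tray, knob up and near the centre. However, the force trigger fired early at z=0.0555, on motion noise, so the cover was released about 22 mm above the tray floor. For the dish I'll let the arm settle before each force reading and won't release before the commanded height.

```bash
python3 - <<'E'
from h import *
x,y=.5043,.277
move_gripper(.082,25)
move_ptp([x,y,.13],[1,0,0,0]); movel([x,y,.06],None,.12); movel([x,y,.028],None,.06); pause(.2)
print(np.round(read_ft_force(),2))
move_gripper(0,25); print("gap",read_finger_gap()); pause(.2); f=read_ft_force()[2]
movel([x,y,.13],None,.08); pause(.3); print("df",read_ft_force()[2]-f,read_finger_gap(),read_time_s())
P=camera_params("wrist");a=read_camera("wrist");s=read_camera("side")
u=proj("side",[x,y,.12])[0].astype(int)
save("dl",np.hstack([cv2.resize(a,(400,300)),cv2.resize(s[max(u[1]-60,0):u[1]+90,max(u[0]-80,0):u[0]+120],(400,300))]))
im=cv2.imread("pics/w2.png")
Pp=camera_params("wrist");T=np.array(Pp["camera_from_world"])
# wrist pose at w2: same orientation, TCP at (.50,.01,.34)
e=np.array(read_eef_pos());T2=T.copy();T2[:3,3]=T[:3,3]-T[:3,:3]@(np.array([.50,.01,.34])-e);Pp["camera_from_world"]=T2
for nm,cam,pp in(("w2","wrist",Pp),("s2","side",None)):
    im=cv2.imread(f"pics/{nm}.png");u=proj(cam,[.558,.011,.024],pp)[0]
    rr,cc=np.mgrid[:384,:512]; m=((im.min(2)>150)&(np.hypot(cc-u[0],rr-u[1])<48)).astype(np.uint8)
    c=max(cv2.findContours(m,0,1)[0],key=cv2.contourArea)
    print(nm,cv2.minAreaRect(np.array([pix2world(cam,p[0],.026,pp)[:2]*1000 for p in cv2.convexHull(c)],np.float32)))
E
```

```text
[-0.32  0.67 -0.89]
gap 0.04926230021284645
df -4.4653086662363 0.04921287934550558 27.1833
w2 ((558.5881958007812, 12.437568664550781), (72.84204864501953, 73.26217651367188), 12.066946029663086)
s2 ((562.5299072265625, 10.53469467163086), (68.89810943603516, 68.26305389404297), 11.665133476257324)
```

View pics/dl.png

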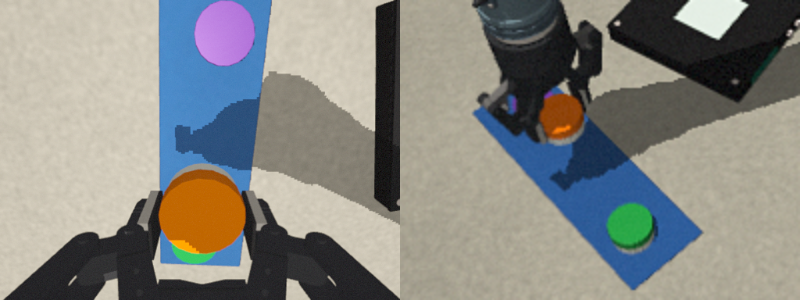

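The dish is gripped level, with a gap of 49 mm for its 50 mm width. The recess comes out at (0.559, 0.012), with yaw 12°. I'll place the dish with settled force checks.

```bash
python3 - <<'E'
from h import *
x,y=.5588,.012
move_ptp([x,y,.13],[1,0,0,0]); movel([x,y,.065],None,.12); pause(.4)
f0=read_ft_force()[2]
for z in (.060,.056,.053,.051,.050,.049,.048,.0475):
    movel([x,y,z],None,.04); pause(.25); f=read_ft_force()[2]-f0; print(z,round(f,2),np.round(read_eef_pos(),4))
    if f>2.5: break
print(read_time_s(),read_finger_gap())
s=read_camera("side");u=proj("side",[x,y,.04])[0].astype(int)
save("pl",cv2.resize(s[u[1]-60:u[1]+60,u[0]-80:u[0]+80],(640,480)))
E
```

```text
0.06 0.6 [0.5588 0.0121 0.06  ]
0.056 0.74 [0.5589 0.012  0.056 ]
0.053 -0.25 [0.5589 0.012  0.053 ]
0.051 1.16 [0.5588 0.012  0.051 ]
0.05 0.36 [0.5588 0.012  0.05  ]
0.049 0.76 [0.5588 0.012  0.049 ]
0.048 6.07 [0.559  0.012  0.0484]
32.95 0.049096607315657605
```

View pics/pl.png

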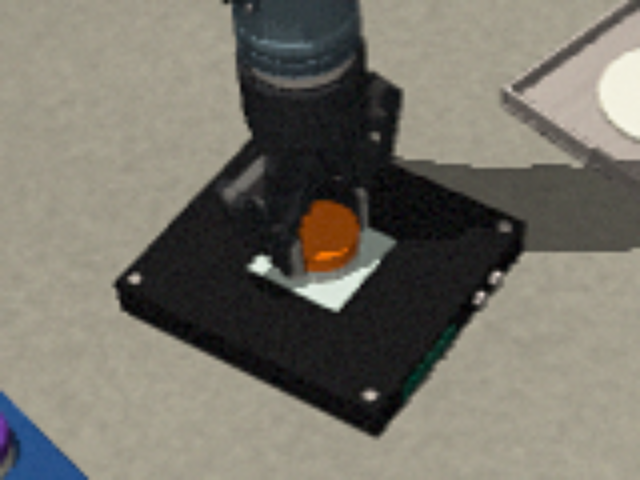

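The dish made contact at the expected floor height, inside the recess. I'll release it, retreat and check.

```bash
python3 - <<'E'
from h import *
move_gripper(.066); pause(.2); movel([.5588,.012,.13],None,.08); move_ptp([.50,.01,.34],[1,0,0,0]); pause(.3)
P=camera_params("wrist");w=read_camera("wrist");s=read_camera("side");save("w3",w);save("s3",s)
for im,c in((w,"wrist"),(s,"side")):
    h=cv2.cvtColor(im,cv2.COLOR_RGB2HSV);u=proj(c,[.5588,.012,.05])[0]
    rr,cc=np.mgrid[:384,:512];m=((h[...,0]<20)&(h[...,1]>150)&(np.hypot(cc-u[0],rr-u[1])<45)).astype(np.uint8)
    k=cv2.convexHull(max(cv2.findContours(m,0,1)[0],key=cv2.contourArea))
    A=np.array([pix2world(c,p[0],.050,P if c=="wrist" else None)[:2]*1000 for p in k],np.float32); print(c,cv2.minEnclosingCircle(A))
print(read_time_s(),np.round(read_ft_force(),2))
u=proj("side",[.53,-.12,.03])[0].astype(int)
save("fin",np.hstack([cv2.resize(w[30:220,140:],(400,300)),cv2.resize(s[u[1]-65:u[1]+65,u[0]-87:u[0]+87],(400,300))]))
E
```

```text
wrist ((559.2981567382812, 8.908446311950684), 23.69390296936035)
side ((559.4652099609375, 13.680707931518555), 29.966642379760742)
35.9583 [ 0.75 -0.2  -0.38]
```

View pics/fin.png

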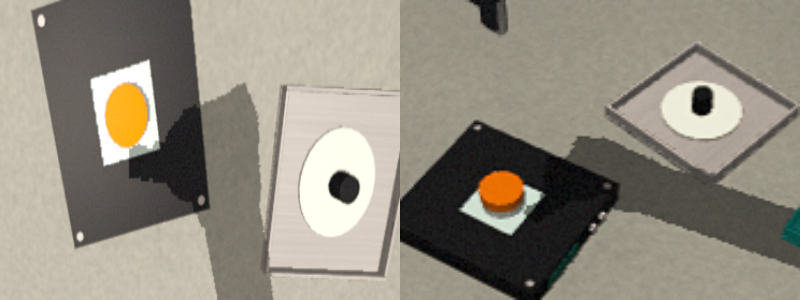

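The dish stands flat in the recess with floor visible on all sides, and the cover lies flat in the steel tray, knob up. The gripper is clear of both, so I'm handing in.

```bash
python3 -c "
from bench import *
sign_off()"
```

```text
the job is handed in; nothing more can be done
```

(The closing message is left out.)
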